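# Work the seized slide bolt of the instrument chest free and open the lid

## Robot

A 6-joint arm with a two-finger parallel gripper is mounted at the origin on the work surface; the furniture and walls round the work are solid. World frame = base frame: x ahead of the robot, y to its left, z up, the work surface at z = 0. Lengths are in mm, angles in rad, forces in N, time in s.
With the tool pointing down it reaches from about 350 to 775 mm from the base axis. Payload 7.3 kg.
Tool frame: the origin (TCP) lies at the very end of the fingers, on their centre line; the grasp point (between the pads) lies 19 mm behind it; x points along the fingers, z is the direction in which the jaws open and shut, and the axes are right-handed (so a half turn about x gives the same grasp; the last joint's range is limited). The gripper opens to 92 mm and grips with 3 to 60 N. Pads are 19 mm wide; open, the fingers measure 130 mm over their backs; the gripper's body (75 mm by 190 mm) begins 47 mm behind the grasp point.
Start: joints at [-1.469, 0.342, 1.524, -0, 1.275, -0.146], TCP at [128.789, -508.978, 226.741] pointing down, gripper open.
Joint ranges: [-2.53, 2.53], [-0.77, 2.02], [0.04, 2.7], [-1, 4.14], [0.28, 2.66], [-3.11, 3.11]. Speed limits (rad/s): [2.57, 2.57, 3.14, 3.14, 3.14, 3.14].

## Interface

Orientations are given as [roll, pitch, yaw] about the fixed x, y, z axes, in that order (R = Rz(yaw) Ry(pitch) Rx(roll)).
In Python, from plant import * gives the robot as it stands.
- The arm moves only by the tool carry_out, never from a script. Its argument "rows" is a list of rows, each a list of 4 numbers: the shift along the world's x, y, z in mm, then the turn about the world's z in degrees. In form: [[x, y, z, twist], ...]. A call has 1 to 20 rows; each row is the pose to reach, as a shift and turn from the pose measured when the call began; what a row does not reach only later rows make up. A row lasts 1/12 s, in which the tool goes at most 41.7 mm and 7.16 degrees, less where a joint would pass 70% of its speed; a pose out of reach is approached as far as the arm can. A call with a gripper value outside its range is refused whole. "hand" is the finger opening in mm, from 0 to 91.8, set as the call begins (left out, the last holds). The fingers move at their own pace and stop on an object; the grip force is fixed at half the most. Time passes only in rows, so rows that repeat a pose let the fingers close. It gives the time, the measured TCP pose, the force and the opening at its end, in the units of the state.
- get_obs(): the state, without advancing time (a new reading comes with each control period).
- capture(name): name is "scene" or "top" or "wrist"; returns the picture (400x640x3 uint8, red, green, blue); there is no depth.
- camera_info(name): a dict with "camera_matrix" (3x3 intrinsics, pixels), "pose" (4x4, takes a point from camera to world coordinates); the wrist camera has in their place "mount" (4x4, takes a point from camera to tool coordinates, whose origin is the TCP and whose axes are the tool frame's). Camera axes: x right, y down, z forward; pixel columns grow to the right and rows downward; lengths in mm; the calibration is good to about 2 mm. A picture is of the moment at which its call begins: read the wrist's pose just before it. camera_info takes no time and is no camera call.
- close_job(): hands the job in, once; it reports no verdict.
The state is a dict: "time": time; "joint_positions": joint angles; "dq": joint speeds; "tau": joint torques, N m; "tool_pos": TCP position; "tcp_rot": TCP orientation; "contact_force": force on the tool from outside, world axes, zero at the start; "moment": the same for the moment, N m; "grip_width": finger opening in mm.
Only numpy, scipy, OpenCV 4.12 (cv2) and the standard library are available. Lean on these libraries where they do the work, as an engineer would, in place of code of your own. Each camera call takes 0.05 s, during which the arm holds its last target. There are 200 camera calls.

## Task

The slide bolt that locks the grey instrument chest has rusted fast: work it to and fro in short strokes, right up to its stop each way, until it runs, then draw it all the way out and leave it there. Then swing the lid up by its black grip until it stands nearer upright than flat, and let go. Do not shift or knock over the vial, the beaker or the forceps beside the chest.

Things in the scene. Friction and masses are not known exactly. Their poses are not given: they have to be found in the camera images.
- chest: fixed light-grey chest, white lid, 200 x 220 mm, 78 mm high; origin on the bench, spans own x -110..+90, y -110..+110 mm. Own x: from the front rail with the bolt (robot side) to the hinge; own y: left along the bolt; yaw within 0.3 rad. On the rail: an aluminium bolt case, 46 mm wide, own y -6..+106 mm, top 97 mm above the bench; right of it a staple for the bolt's nose, top 96 mm
- bolt (a joint): travel of the dark rusty bolt along the chest's own +y, m: 0 home, lid clear from 0.040, 0.050 all the way out. Seized: starts near 0.004 and rocks only between hard stops near 0.000 and 0.008, against 5 to 15 N, however hard it is pulled. After 1 to 6 out-and-back strokes that reach both stops, the next outward pull passes 0.012 and it runs at about 6 N. Stays where left
- bolt_grip (a point): point in the bolt's upright dark grip block, moving with the bolt. Block: 14 mm along the slide (chest's own y), 24 mm across, top 12 mm above this point. The point is 124 mm above the bench, 27 mm above the top of the bolt case that lies below it
- lid (a joint): lid hinge, rad: 0 shut, grows as the lid swings up and away from the robot, end stop 1.9. Locked until the bolt is out; stiff (about 5 N at the grip), so it stays at any angle where it is left
- lid_grip (a point): point in the lid's black grip block, 14 mm below its top. Block: 22 mm along the hinge (chest's own y), 12 mm across, 36 mm tall, near the lid's front edge. Lid shut: point 100 mm above the bench, 22 mm above the lid, 110 mm in front of the hinge; it turns with the lid. Pinched along the hinge, the block pivots between the fingers as the lid swings
- lid_hinge (a point): point on the lid's hinge axis, at the middle of the back edge, 70 mm above the bench; the axis is the chest's own y
- vial: bystander: small capped vial, 27 mm diameter, 56 mm high, standing left of the chest; origin under its centre
- small_beaker: bystander: small clear beaker, 52 mm diameter, 67 mm high, standing right of the chest; origin under its centre
- forceps: bystander: fine steel forceps, 126 mm long, 8 mm high, lying in front of the chest; origin under the middle

How it is judged:
By the outcome, as a careful person would: the job done as asked, in the order asked, and still so for the second after the job is handed in, with the robot touching nothing.
It also fails if it takes over 58 s, if anything falls off the work surface, if the arm or the gripper's body presses on something with over 40 N, if the wrist force passes 120 N, or if a joint passes its speed limit or range.

## Working session

There is one attempt and no reset: what is moved stays moved. The work goes in short steps, Python scripts to look and compute and a tool call to move; the robot and the scene stay as the last step left them, time stands still between calls to the robot, and variables do not carry over. Pictures are saved under pics/ and viewed, about 8 in all and at most 12, crops included, and the job is handed in when it is done.

Besides the shell and the picture viewer there is one more tool, called by a JSON object that holds its "name" and its "arguments", one argument or row to a line. carry_out: Moves the arm, as the interface text tells. Its arguments: {"type":"object","properties":{"rows":{"type":"array"},"hand":{"type":"number"}},"required":["rows"]}

```bash
ls; mkdir -p pics
python3 - <<'E'
from plant import *
import cv2, numpy as np
np.set_printoptions(precision=2,suppress=True)
for n in ("scene","top"):
    im=capture(n); cv2.imwrite(f"pics/{n}0.png",im[:,:,::-1]); i=camera_info(n); print(n,i["camera_matrix"],i["pose"])
print(get_obs())
E
```

```text
pics
scene [[462.06   0.   327.78]
 [  0.   462.06 194.58]
 [  0.     0.     1.  ]] [[ -0.85  -0.35   0.4  222.37]
 [ -0.53   0.57  -0.63 558.07]
 [ -0.01  -0.74  -0.67 667.01]
 [  0.     0.     0.     1.  ]]
top [[437.17   0.   316.59]
 [  0.   437.17 203.46]
 [  0.     0.     1.  ]] [[  -0.03   -0.99    0.17  390.08]
 [  -1.      0.03    0.01    6.91]
 [  -0.01   -0.17   -0.99 1002.23]
 [   0.      0.      0.      1.  ]]
{'time': 0.1, 'joint_positions': array([-1.47,  0.34,  1.52, -0.  ,  1.28, -0.15]), 'dq': array([ 0., -0., -0., -0., -0.,  0.]), 'tau': array([  0.  , -43.2 , -24.47,   0.07,   0.05,  -0.  ]), 'tool_pos': array([ 128.74, -508.6 ,  226.13]), 'tcp_rot': array([3.02, 1.57, 1.7 ]), 'contact_force': array([ 0.1 , -0.23,  0.26]), 'moment': array([-0.01,  0.04, -0.02]), 'grip_width': 91.94332516984936}
```

View pics/top0.png

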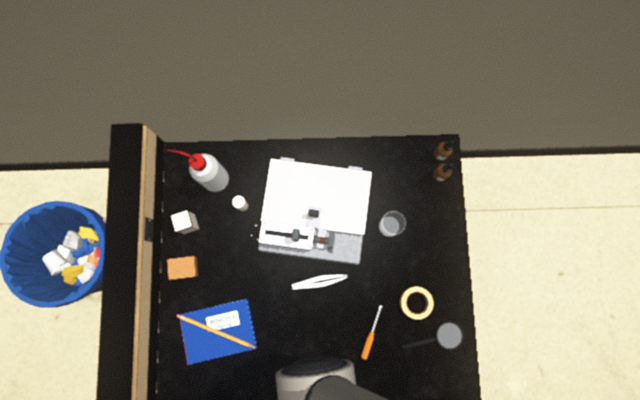

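View pics/scene0.png

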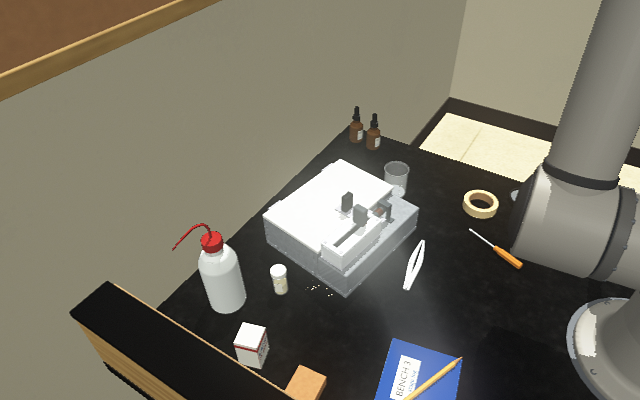

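The chest is at about (315,210) in top and (340,220) in scene, with the vial at its left, the beaker at its right and the forceps in front. I'll enlarge both views.

Run:
```python
import cv2, numpy as np
a=cv2.imread("pics/top0.png")[145:305,225:415]; b=cv2.imread("pics/scene0.png")[150:310,250:440]
im=np.vstack([cv2.resize(x,None,fx=4,fy=4,interpolation=cv2.INTER_CUBIC) for x in (a,)])
cv2.imwrite("pics/topc.png",im[:600]); cv2.imwrite("pics/scenec.png",cv2.resize(b,None,fx=3.75,fy=3.75,interpolation=cv2.INTER_CUBIC))
```

```text
(no output)
```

View pics/topc.png

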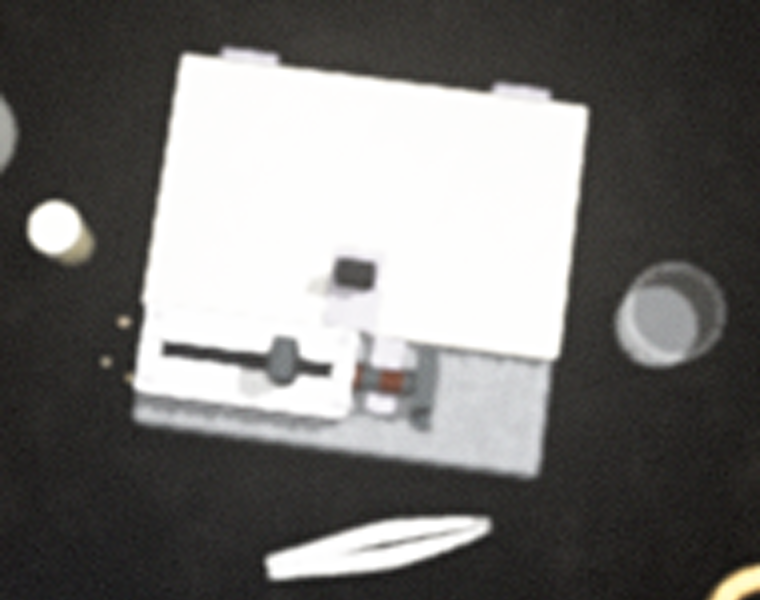

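View pics/scenec.png

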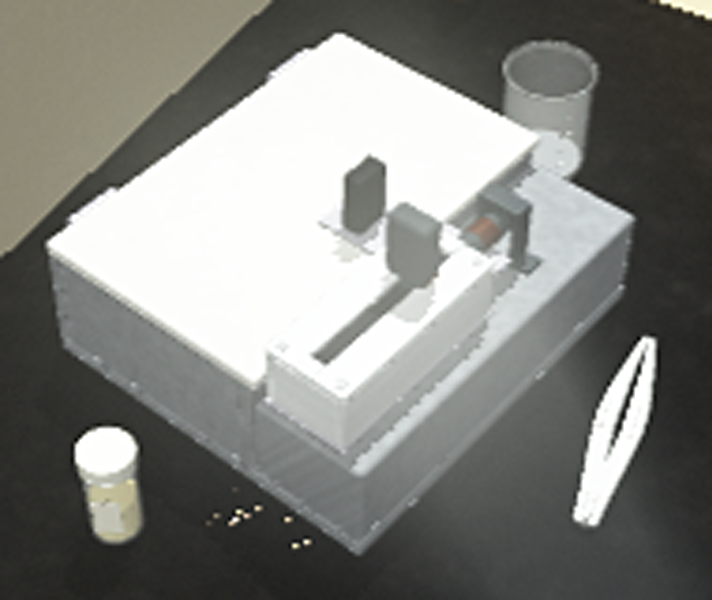

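Both crops show the lid corners, the black lid grip (top crop 355,273), the bolt grip (top crop 285,360) and the chest base corners (scene crop 360,553; 622,293; 65,347). I'll fit the pose from both views.

```bash
cat > geo.py <<'E'
from plant import *
import numpy as np
from scipy.optimize import least_squares
np.set_printoptions(precision=1,suppress=True)
def proj(n,P):
    i=camera_info(n); T=np.linalg.inv(i["pose"]); q=i["camera_matrix"]@(T[:3,:3]@np.asarray(P,float)+T[:3,3]); return q[:2]/q[2]
def ray(n,uv,z):
    i=camera_info(n); d=i["pose"][:3,:3]@np.linalg.solve(i["camera_matrix"],[*uv,1]); o=i["pose"][:3,3]; return o+d*(z-o[2])/d[2]
tc=lambda u,v:(225+(u-1.5)/4,145+(v-1.5)/4)
sc=lambda u,v:(250+(u-1.4)/3.75,150+(v-1.4)/3.75)
E
python3 - <<'E'
from geo import *
obs=[("scene",sc(360,553),(-110,110,0)),("scene",sc(622,293),(-110,-110,0)),("scene",sc(65,347),(90,110,0)),
("top",tc(183,53),(90,110,78)),("top",tc(588,105),(90,-110,78)),("scene",sc(48,243),(90,110,78)),("scene",sc(338,35),(90,-110,78))]
def W(p,l): c,s=np.cos(p[2]),np.sin(p[2]); return np.array([p[0]+c*l[0]-s*l[1],p[1]+s*l[0]+c*l[1],l[2]])
r=least_squares(lambda p:np.concatenate([proj(n,W(p,l))-uv for n,uv,l in obs]),[500,0,0],x_scale=[100,100,.1])
print(r.x[:2],r.x[2].round(4),r.fun)
p=r.x
def loc(P): c,s=np.cos(p[2]),np.sin(p[2]); d=P[:2]-p[:2]; return np.array([c*d[0]+s*d[1],-s*d[0]+c*d[1]])
for nm,n,uv,z in [("lidgrip","top",tc(355,271),114),("lidgrip","scene",sc(370,160),114),
 ("lidgrip s-top-corner near","scene",sc(345,178),114),
 ("bolt","top",tc(285,358),136),("bolt","scene",sc(413,212),136),("caseFL","top",tc(135,390),97),("caseFR","top",tc(347,418),97),("case L","scene",sc(268,362),97),
 ("slotL","top",tc(163,350),97),("slotR","top",tc(331,370),97)]:
    P=ray(n,uv,z); print(nm,n,P,loc(P))
for nm,n,uv,z in [("vialtop","top",tc(57,228),56),("vialtop","scene",sc(107,443),56),("beaker rim","top",tc(680,312),67),("beaker","scene",sc(550,75),67),("fc","top",tc(268,570),5),("fc","top",tc(490,523),5)]:
    print(nm,ray(n,uv,z),loc(ray(n,uv,z)))
E
```

```text
[542.7  16.5] -0.161 [ 0.5  0.8  0.7  0.  -0.6 -0.2  0.   0.5 -1.1  0.5 -0.4 -1.3 -0.4 -1.8]
lidgrip top [522.   19.2 114. ] [-20.8  -0.7]
lidgrip scene [523.2  15.1 114. ] [-19.   -4.5]
lidgrip s-top-corner near scene [526.9  32.3 114. ] [-18.1  13.1]
bolt top [476.   54.7 136. ] [-71.9  27. ]
bolt scene [477.5  57.  136. ] [-70.9  29.5]
caseFL top [465.3 134.9  97. ] [-95.3 104.4]
caseFR top [448.   25.4  97. ] [-94.9  -6.4]
case L scene [504.4 136.6  97. ] [-57.1 112.4]
slotL top [485.7 120.2  97. ] [-72.8  93.2]
slotR top [473.   33.1  97. ] [-71.4   5.2]
vialtop [559.  183.3  56. ] [-10.7 167.2]
vialtop [560.6 184.6  56. ] [ -9.3 168.7]
beaker rim [ 502.  -154.3   67. ] [ -12.8 -175.1]
beaker [ 499.1 -142.8   67. ] [ -17.5 -164.2]
fc [370.2  73.6   5. ] [-179.4   28.6]
fc [392.9 -51.7   5. ] [-136.9  -91.4]
```

```bash
cat >> geo.py <<'E'
from scipy.spatial.transform import Rotation as Ro
C=np.array([542.7,16.5]); YAW=-0.161
def wp(x,y): c,s=np.cos(YAW),np.sin(YAW); return C+np.array([c*x-s*y,s*x+c*y])
E
python3 - <<'E'
from geo import *
o=get_obs(); R=Ro.from_euler('xyz',o["tcp_rot"]).as_matrix(); print(o["tool_pos"]);print(R)
a=np.degrees(np.arctan2(R[1,2],R[0,2])); t=np.degrees(YAW)+90; print("tool z az",a,"need",t,"turn",(t-a+90)%180-90)
print("bolt",wp(-72,28),wp(-72,28)-o["tool_pos"][:2],"lid",wp(-20,-1.5), "out dir",np.cos(YAW),-np.sin(YAW)); print(camera_info("wrist")["mount"])
E
```

```text
[ 128.7 -508.6  226.1]
[[-0.   1.   0.2]
 [ 0.   0.2 -1. ]
 [-1.   0.  -0. ]]
tool z az -75.79842582220158 need 80.77537949839375 turn -23.42619467940466
bolt [476.1  55.7] [347.4 564.3] lid [522.7  18.2] out dir 0.9870674715819652 0.16030535407398705
[[   0.    -0.3    1.  -158.9]
 [   0.    -1.    -0.3   77.8]
 [   1.     0.     0.    -0.6]
 [   0.     0.     0.     1. ]]
```

{"name": "carry_out", "arguments": {
  "rows": [
    [8,12,0,0],
    [25,40,0,-1],
    [45,73,0,-3],
    [65,106,0,-4],
    [85,139,0,-5],
    [105,172,0,-7],
    [125,205,0,-8],
    [146,238,0,-10],
    [167,271,0,-11],
    [188,305,0,-12],
    [209,339,0,-14],
    [230,373,0,-15],
    [251,407,0,-17],
    [272,441,0,-18],
    [293,475,0,-20],
    [312,506,0,-21],
    [328,533,0,-22],
    [340,552,0,-23],
    [347,563,0,-23.4],
    [347.4,564.3,0,-23.4]
  ],
  "hand": 60
}}

```text
time: 1.77
tool_pos: [476.8, 57.7, 225.6]
tcp_rot: [-2.914, 1.569, 1.64]
contact_force: [-0.7, 0.1, -0.6]
grip_width: 59.8
```

Run:
```python
from geo import *
import cv2
o=get_obs(); im=capture("wrist"); cv2.imwrite("pics/w1.png",im[:,:,::-1])
print({k:o[k] for k in("time","tool_pos","tcp_rot","contact_force","joint_positions","grip_width")})
R=Ro.from_euler('xyz',o["tcp_rot"]).as_matrix();print(np.degrees(np.arctan2(R[1,2],R[0,2])))
i=camera_info("wrist");T=np.eye(4);T[:3,:3]=R;T[:3,3]=o["tool_pos"];T=np.linalg.inv(T@i["mount"])
for l in [(*wp(-72,28),136),(*wp(-79,21),136),(*wp(-65,35),136),(*wp(-20,-1.5),114)]:
    q=i["camera_matrix"]@(T[:3,:3]@np.array(l)+T[:3,3]);print(q[:2]/q[2])
```

```text
{'time': 1.7667, 'tool_pos': array([476.8,  57.7, 225.6]), 'tcp_rot': array([-2.9,  1.6,  1.6]), 'contact_force': array([-0.7,  0.1, -0.6]), 'joint_positions': array([-0. ,  0.3,  1.6,  0. ,  1.2,  1.7]), 'grip_width': 59.78031828801904}
-99.05825990325603
[323.9 203.3]
[331.5 210.6]
[316.2 195.8]
[355.9 142.9]
```

View pics/w1.png

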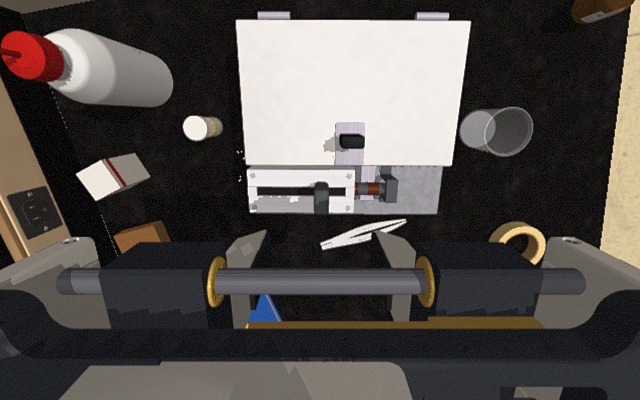

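The wrist view shows the bolt block at (321,198), centred between the fingers, and the lid grip at (352,142). Both match the fit, so I'll descend and pinch.

{"name": "carry_out", "arguments": {
  "rows": [
    [0,-0.5,-10,0],
    [0,-0.5,-30,0],
    [0,-0.5,-55,0],
    [0,-0.5,-78,0],
    [0,-0.5,-96,0],
    [0,-0.5,-108,0],
    [0,-0.5,-115,-0.2],
    [0,-0.5,-118,-0.2],
    [0,-0.5,-118.5,-0.2],
    [0,-0.5,-118.5,-0.2]
  ]
}}

```text
time: 2.65
tool_pos: [476.5, 55.9, 107.6]
tcp_rot: [-3.123, 1.57, 1.427]
contact_force: [-0.2, -0.3, -0.6]
grip_width: 60.2
```

{"name": "carry_out", "arguments": {
  "rows": [
    [0,0,0,0],
    [0,0,0,0],
    [0,0,0,0],
    [0,0,0,0],
    [0,0,0,0],
    [0,0,0,0],
    [0,0,0,0],
    [0,0,0,0],
    [0,0,0,0],
    [0,0,0,0]
  ],
  "hand": 5
}}

```text
time: 3.48
tool_pos: [476.5, 56.4, 107.6]
tcp_rot: [3.122, 1.569, 1.389]
contact_force: [0.7, 4.6, 0.0]
grip_width: 13.7
```

{"name": "carry_out", "arguments": {
  "rows": [
    [0.3,2,0,0],
    [0.6,4,0,0],
    [0.9,5.5,0,0],
    [1,6,0,0],
    [1,6,0,0],
    [1,6,0,0]
  ]
}}

```text
time: 3.98
tool_pos: [477.3, 61.3, 107.6]
tcp_rot: [-1.843, 1.571, 2.707]
contact_force: [-1.0, -5.4, 1.2]
grip_width: 13.9
```

{"name": "carry_out", "arguments": {
  "rows": [
    [-0.5,-3,0,0],
    [-1,-6,0,0],
    [-1.4,-9,0,0],
    [-1.6,-10,0,0],
    [-1.6,-10,0,0],
    [-1.6,-10,0,0]
  ]
}}

```text
time: 4.48
tool_pos: [476.0, 53.4, 107.6]
tcp_rot: [3.113, 1.567, 1.379]
contact_force: [1.9, 12.6, -1.3]
grip_width: 13.6
```

{"name": "carry_out", "arguments": {
  "rows": [
    [-0.3,-2,0,0],
    [-0.3,-2,0,0],
    [-0.3,-2,0,0]
  ]
}}

```text
time: 4.73
tool_pos: [476.0, 53.4, 107.7]
tcp_rot: [3.068, 1.564, 1.335]
contact_force: [2.3, 13.4, -2.0]
grip_width: 13.6
```

{"name": "carry_out", "arguments": {
  "rows": [
    [0.5,3,0,0],
    [1,6,0,0],
    [1.5,9,0,0],
    [1.8,11,0,0],
    [2,12,0,0],
    [2,12,0,0],
    [2,12,0,0]
  ]
}}

```text
time: 5.32
tool_pos: [477.5, 62.1, 107.6]
tcp_rot: [-2.893, 1.569, 1.658]
contact_force: [-3.2, -16.8, 2.1]
grip_width: 13.4
```

{"name": "carry_out", "arguments": {
  "rows": [
    [-0.5,-3,0,0],
    [-1,-6,0,0],
    [-1.5,-9,0,0],
    [-1.9,-12,0,0],
    [-1.9,-12,0,0],
    [-1.9,-12,0,0],
    [-1.9,-12,0,0]
  ]
}}

```text
time: 5.9
tool_pos: [476.0, 53.3, 107.7]
tcp_rot: [3.106, 1.564, 1.372]
contact_force: [3.6, 18.9, -0.1]
grip_width: 14.4
```

{"name": "carry_out", "arguments": {
  "rows": [
    [0.5,3,0,0],
    [1,6,0,0],
    [1.5,9,0,0],
    [1.9,12,0,0],
    [1.9,12,0,0],
    [1.9,12,0,0],
    [1.9,12,0,0]
  ]
}}

```text
time: 6.48
tool_pos: [477.8, 64.4, 107.6]
tcp_rot: [3.127, 1.566, 1.394]
contact_force: [-0.0, -3.7, 2.1]
grip_width: 13.7
```

It passed the stop and the resistance has dropped, so I'll draw it fully out.

{"name": "carry_out", "arguments": {
  "rows": [
    [0.6,4,0,0],
    [1.6,10,0,0],
    [2.8,17,0,0],
    [3.9,24,0,0],
    [4.9,30,0,0],
    [5.7,35,0,0],
    [6.2,38,0,0],
    [6.6,41,0,0],
    [6.8,42,0,0],
    [6.8,42,0,0],
    [6.8,42,0,0]
  ]
}}

```text
time: 7.4
tool_pos: [484.1, 102.9, 107.6]
tcp_rot: [-0.757, 1.57, -2.489]
contact_force: [-1.6, -19.7, 3.1]
grip_width: 14.0
```

{"name": "carry_out", "arguments": {
  "rows": [
    [0,-0.5,0,0],
    [0,-0.5,0,0],
    [0,-0.5,0,0],
    [0,-0.5,0,0],
    [0,-0.5,2,0],
    [0,-0.5,12,0],
    [0,-0.5,30,0],
    [0,-0.5,50,0],
    [0,-0.5,65,0],
    [4,-8,72,0],
    [10,-22,75,0],
    [19,-42,75,0],
    [28,-61,75,0],
    [34,-75,75,0],
    [38,-83,75,0],
    [38.6,-84.7,75,0],
    [38.6,-84.7,75,0],
    [38.6,-84.7,75,0]
  ],
  "hand": 60
}}

```text
time: 8.9
tool_pos: [522.4, 18.7, 182.3]
tcp_rot: [-1.263, 1.569, -2.995]
contact_force: [0.1, 0.1, 0.0]
grip_width: 60.1
```

Run:
```python
from geo import *
import cv2
o=get_obs(); im=capture("wrist"); cv2.imwrite("pics/w2.png",im[:,:,::-1])
print({k:o[k] for k in("time","tool_pos","contact_force","joint_positions","grip_width")})
R=Ro.from_euler('xyz',o["tcp_rot"]).as_matrix();print(np.degrees(np.arctan2(R[1,2],R[0,2])))
i=camera_info("wrist");T=np.eye(4);T[:3,:3]=R;T[:3,3]=o["tool_pos"];T=np.linalg.inv(T@i["mount"])
for l in [(*wp(-72,74),136),(*wp(-20,-1.5),114),(*wp(-14,9.5),114),(*wp(-26,-12.5),114)]:
    q=i["camera_matrix"]@(T[:3,:3]@np.array(l)+T[:3,3]);print(q[:2]/q[2])
```

```text
{'time': 8.9, 'tool_pos': array([522.4,  18.7, 182.3]), 'contact_force': array([0.1, 0.1, 0. ]), 'joint_positions': array([-0.1,  0.4,  1.6, -0. ,  1.2,  1.6]), 'grip_width': 60.14390643708133}
-99.2557604908363
[229.  279.2]
[321.9 209.9]
[308.7 203. ]
[335.  216.7]
```

View pics/w2.png

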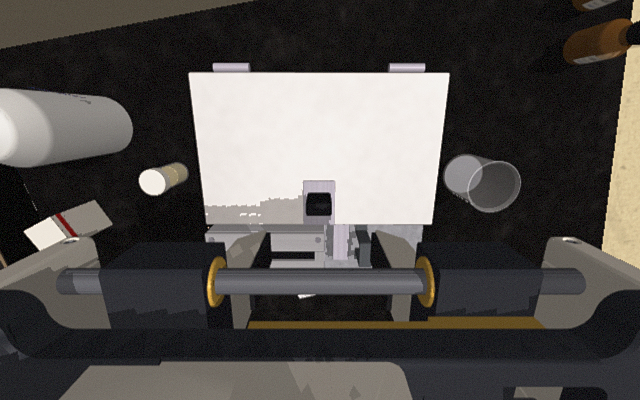

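The lid grip is at (318,205), within 3 px of the prediction. The staple at (362,248) shows no bolt nose, so I'll descend and pinch the grip.

{"name": "carry_out", "arguments": {
  "rows": [
    [0,0.8,-10,0],
    [0,0.8,-28,0],
    [0,0.8,-50,0],
    [0,0.8,-70,0],
    [0,0.8,-84,0],
    [0,0.8,-92,0],
    [0,0.8,-95,0],
    [0,0.8,-96,0],
    [0,0.8,-96,0]
  ]
}}

```text
time: 9.7
tool_pos: [522.7, 19.9, 86.8]
tcp_rot: [-0.804, 1.57, -2.536]
contact_force: [-0.1, 0.5, 0.4]
grip_width: 59.7
```

{"name": "carry_out", "arguments": {
  "rows": [
    [0,0,0,0],
    [0,0,0,0],
    [0,0,0,0],
    [0,0,0,0],
    [0,0,0,0],
    [0,0,0,0],
    [0,0,0,0],
    [0,0,0,0],
    [0,0,0,0]
  ],
  "hand": 8
}}

```text
time: 10.45
tool_pos: [522.7, 20.3, 86.9]
tcp_rot: [-2.117, 1.57, 2.434]
contact_force: [-0.1, 3.4, 1.0]
grip_width: 21.8
```

Run:
```python
from geo import *
print(get_obs()["contact_force"],get_obs()["tool_pos"])
# grip pivot at own(-20), z=105 (TCP+19); rel hinge (-110, 35)
r=np.hypot(110,35); f0=np.arctan2(35,110); c,s=np.cos(YAW),np.sin(YAW)
for d in range(4,81,4):
    f=f0+np.radians(d); dx=-r*np.cos(f)+110; dz=r*np.sin(f)-35; print([round(float(v),1) for v in(c*dx,s*dx,dz,0)],end=", ")
```

```text
[-0.1  3.4  1. ] [522.7  20.3  86.9]
[2.7, -0.4, 7.6, 0.0], [5.9, -1.0, 15.0, 0.0], [9.6, -1.6, 22.1, 0.0], [13.7, -2.2, 29.0, 0.0], [18.4, -3.0, 35.5, 0.0], [23.4, -3.8, 41.7, 0.0], [28.9, -4.7, 47.5, 0.0], [34.8, -5.7, 53.0, 0.0], [41.0, -6.7, 58.0, 0.0], [47.6, -7.7, 62.5, 0.0], [54.5, -8.8, 66.6, 0.0], [61.6, -10.0, 70.2, 0.0], [69.0, -11.2, 73.2, 0.0], [76.5, -12.4, 75.8, 0.0], [84.2, -13.7, 77.8, 0.0], [92.0, -14.9, 79.2, 0.0], [99.9, -16.2, 80.1, 0.0], [107.9, -17.5, 80.4, 0.0], [115.8, -18.8, 80.2, 0.0], [123.7, -20.1, 79.4, 0.0],
```

{"name": "carry_out", "arguments": {
  "rows": [
    [1.2,-0.2,3.8,0],
    [2.7,-0.4,7.6,0],
    [4.2,-0.7,11.3,0],
    [5.9,-1,15,0],
    [7.7,-1.3,18.6,0],
    [9.6,-1.6,22.1,0],
    [11.6,-1.9,25.6,0],
    [13.7,-2.2,29,0]
  ]
}}

```text
time: 11.12
tool_pos: [535.8, 18.2, 116.1]
tcp_rot: [-1.584, 1.568, 2.968]
contact_force: [-4.0, 2.0, -6.0]
grip_width: 21.8
```

{"name": "carry_out", "arguments": {
  "rows": [
    [2.8,-0.4,3.3,0],
    [5.3,-0.9,6.3,0],
    [7.8,-1.3,9.4,0],
    [10.3,-1.7,12.5,0],
    [13,-2.1,15.4,0],
    [15.8,-2.6,18.3,0],
    [18.7,-3.1,21.1,0],
    [21.7,-3.6,23.8,0],
    [24.8,-4.1,26.3,0],
    [27.9,-4.6,28.8,0],
    [31.2,-5.1,31.1,0],
    [34.5,-5.6,33.3,0],
    [37.9,-6.2,35.4,0],
    [41.4,-6.7,37.4,0],
    [44.9,-7.3,39.2,0],
    [48.5,-7.9,41,0],
    [52.2,-8.5,42.5,0],
    [55.9,-9.1,44,0],
    [59.6,-9.7,45.3,0],
    [63.4,-10.3,46.6,0]
  ]
}}

```text
time: 12.78
tool_pos: [599.2, 7.8, 163.7]
tcp_rot: [-1.489, 1.568, 3.063]
contact_force: [-5.3, 1.6, -1.5]
grip_width: 21.4
```

{"name": "carry_out", "arguments": {
  "rows": [
    [3.8,-0.6,1.1,0],
    [7.7,-1.3,2,0],
    [11.6,-1.9,2.7,0],
    [15.5,-2.5,3.4,0],
    [19.4,-3.1,3.9,0],
    [23.4,-3.8,4.3,0],
    [27.3,-4.4,4.5,0],
    [31.4,-5.1,4.6,0],
    [31.4,-5.1,4.6,0]
  ]
}}

```text
time: 13.53
tool_pos: [631.8, 2.4, 169.2]
tcp_rot: [0.317, 1.571, -1.414]
contact_force: [-1.2, 1.8, 0.2]
grip_width: 22.0
```

{"name": "carry_out", "arguments": {
  "rows": [
    [0,0,0,0],
    [0,0,0,0],
    [0,0,0,0],
    [0,0,0,0],
    [0,0,3,0],
    [0,0,12,0],
    [0,0,28,0],
    [0,0,48,0],
    [0,0,70,0],
    [0,0,92,0],
    [0,0,110,0],
    [0,0,120,0],
    [-8,0,125,0],
    [-25,-5,125,0],
    [-50,-20,125,0],
    [-75,-45,125,0],
    [-100,-75,125,0],
    [-120,-105,125,0],
    [-130,-125,125,0],
    [-130,-130,125,0]
  ],
  "hand": 50
}}

```text
time: 15.2
tool_pos: [499.2, -130.0, 294.0]
tcp_rot: [-0.897, 1.569, -2.632]
contact_force: [0.3, -0.0, 0.8]
grip_width: 50.1
```

{"name": "carry_out", "arguments": {
  "rows": [
    [-5,-15,0,0],
    [-15,-40,0,0],
    [-30,-70,0,0],
    [-40,-100,0,0],
    [-50,-130,0,0],
    [-60,-160,0,0],
    [-70,-185,0,0],
    [-75,-195,0,0],
    [-75,-200,0,0],
    [-75,-200,0,0]
  ]
}}

```text
time: 16.03
tool_pos: [424.3, -329.9, 293.5]
tcp_rot: [-1.512, 1.569, 3.036]
contact_force: [0.0, 0.7, -0.3]
grip_width: 50.1
```

Run:
```python
from geo import *
import cv2
print({k:get_obs()[k] for k in("time","tool_pos","contact_force","joint_positions","grip_width")})
a=cv2.resize(capture("top")[130:310,180:430],None,fx=2,fy=2); b=cv2.resize(capture("scene")[90:320,200:520],(500,360))
cv2.imwrite("pics/end.png",np.vstack([a,b])[:,:,::-1][:720])
im=np.hstack([cv2.resize(x,(400,288)) for x in (a,b)]); cv2.imwrite("pics/end.png",im[:,:,::-1])
```

```text
{'time': 16.0333, 'tool_pos': array([ 424.3, -329.9,  293.5]), 'contact_force': array([ 0. ,  0.7, -0.3]), 'joint_positions': array([-0.8,  0.3,  1.4, -0. ,  1.5,  0.9]), 'grip_width': 50.0843585616839}
```

View pics/end.png

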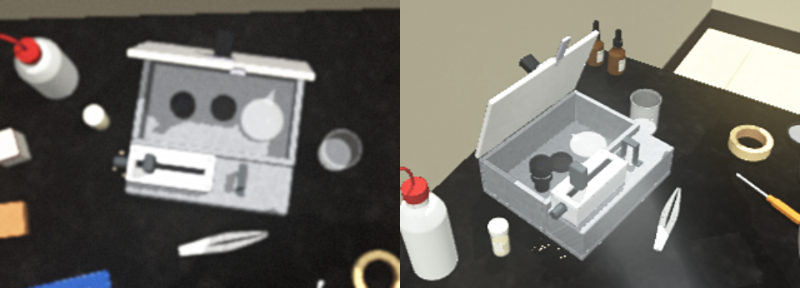

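The lid stands well up, the bolt grip sits at the left end of its slot, and the vial, beaker and forceps are standing or lying as before. I'll make one numeric check, then hand in.

Run:
```python
from geo import *
import cv2
t=capture("top"); s=capture("scene")
P=ray("top",(180+148/1.6,130+158/1.6),136)[:2]-C; print("bolt own y",-np.sin(YAW)*P[0]+np.cos(YAW)*P[1])
for nm,im,bx in [("vial top",t,(225,190,252,215)),("forceps top",t,(288,272,350,292)),("beaker top",t,(376,206,410,240)),("forceps scene",s,(400,235,430,295)),("vial scene",s,(266,260,292,298))]:
    a=cv2.imread("pics/%s0.png"%nm.split()[1])[:,:,::-1]; x0,y0,x1,y1=bx
    g=lambda i:cv2.cvtColor(np.ascontiguousarray(i[y0:y1,x0:x1]),cv2.COLOR_RGB2GRAY).astype(np.float32)
    print(nm,"shift px",cv2.phaseCorrelate(g(a),g(im)))
close_job()
```

```text
bolt own y 74.72958317288449
vial top shift px ((0.4764533483302902, 0.4442854436344419), 0.9004849597259804)
forceps top shift px ((-0.0979930513326579, 0.018347923451239367), 0.9171641662716865)
beaker top shift px ((0.008887907537936002, -0.0976475833480599), 0.8279007423071214)
forceps scene shift px ((0.16035160593668252, 0.0008343763095481904), 0.908909330368042)
vial scene shift px ((0.7256522088517325, -0.11822507778795455), 0.9996758160767731)
the job is handed in; nothing more can be done
```

The job is done and handed in at about 16 s of the 58 s allowed.

- **Bolt:** I pinched it along the slide and worked it between its stops. It ran free on the third outward pull, and I drew it out until it hit its end stop. The tool travelled about 50 mm with about 20 N at the stop. The final picture puts the grip at own y of about 75 mm; full travel would put it at about 74 mm.
- **Lid:** I swung it up by the black grip to about 73° going by the tool's path; the last pictures show it still well up after I let go. The gripper is clear, with no contact force beyond sensor noise.
- **Bystanders:** The image shift was 0.2 px or less for the forceps and the beaker. For the vial it read 0.5 to 0.7 px (about 1 mm). The arm never came near the vial and it still stands, so I put this down to changed shading, but I did not check further.

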